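Clamp a steel tube in the bench jig and keep it held

TASK

Slide the black square steel tube along the guide of the clamping jig, under the bridge, until its end butts against the wooden stop block, without lifting it out of the guide. Then press the sprung palm knob on top of the bridge 20 mm down, so that the pad beneath clamps the tube, and keep it pressed: the program finishes while still holding the knob down, and the tube must still be against the stop. Leave the other things on the bench where they are.

Things in the scene. Friction and masses are not known exactly. Their poses are not given: they have to be found in the camera images.
- jig: The clamping jig, fixed to the bench: a plywood plate 150 mm (its x) by 350 mm (its y, -160 to +190 mm), 12 mm thick. Origin at bench level under the guide's centre line, z up. The guide runs along the jig's y; the tube slides towards -y: first under the bridge (at y = -80 mm), then to the stop face (at y = -130 mm). Place and yaw (up to 0.4 rad) change each time.
- guide_mouth (a point): Open end of the guide, on its centre line at jig y = +60 mm, 20 mm above the bench, level with the tops of the two steel guide strips. The strips lie 16 to 30 mm either side of the centre line and run from here to the stop; the tube has 1 mm play each side. Axes as the jig's.
- bridge_top (a point): Top of the brass bush on the aluminium bridge, over the guide's centre line, 108 mm above the bench. The bridge's beam lies 78 to 98 mm above the bench and is 112 mm long across the guide and 36 mm deep along it; its two posts stand 38 to 56 mm either side of the centre line.
- stop_face (a point): Point on the face of the wooden stop block (48 mm tall) that the tube's front end must meet, on the guide's centre line, 27 mm above the bench; axes as the jig's (+y points away from the stop along the guide, towards the tube).
- tube_mid (a point): Centre of the black square steel tube, 30 x 30 mm and 200 mm long (along its y), about 0.25 to 0.5 kg, ends plugged flat, lying in the guide on the plate: underside 12 mm, top 42 mm above the bench. Its axes start parallel to the jig's. It starts 70 to 130 mm short of the stop, just short of the pad, with its rear part (+y) in the open.
- tube_front (a point): Centre of the tube's front end face (100 mm from its centre along its -y), which must meet the stop.
- knob_top (a point): Centre of the flat top of the black round palm knob (54 mm across, 22 mm tall) on a steel stem above the bridge; 170 mm above the bench when up. Moves straight down when pressed.
- palm_knob (a joint): How far the palm knob is pressed down, in m: 0 up, 0.020 wanted, 0.032 at its end. It springs back. At the wanted travel the dark ring on the stem, 20 mm above the brass bush when up, is level with the bush's top. It takes about 2.5 N to start, 5.5 N just before the pad meets the tube at 12 mm, 15 N at 20 mm and 25 N at the end.
- pad: Round rubber pad, 24 mm across, under the bridge on its own spring; origin at the centre of its underside, 54 mm above the bench when up (12 mm above the tube).
- spray_can: Bystander, to be left alone: grey spray can standing upright, 60 mm across, 170 mm tall.
- jar: Bystander, to be left alone: glass jar with a steel lid, standing, 68 mm across, 80 mm tall.
- hammer: Bystander, to be left alone: hammer lying on the bench, about 300 mm long.
- screwdriver: Bystander, to be left alone: screwdriver lying on the bench, about 200 mm long.
- offcut: Bystander, to be left alone: pale wooden offcut, 60 x 90 x 30 mm tall.
- try_square: Bystander, to be left alone: joiner's try square lying flat, 100 mm dark wooden stock, steel blade 120 mm long.
- chuck_key: Bystander, to be left alone: T-shaped steel chuck key lying flat, 76 x 70 mm.
Mind the look-alikes: they are no part of the job. There is more than one size of the part that bears tube_mid; the job needs the middle-sized.

How it is judged:
On the way, in this order (a step that is already met when the one before it is completed fails the run):
1. the tube's front end is against the stop block while the knob is still up (y of tube_front in the frame of stop_face between -0.004 and 0.004 m and x of tube_front in the frame of stop_face between -0.005 and 0.005 m and value of joint palm_knob below 0.005 m), for 0.2 s.
2. the knob is pressed 15 to 25 mm down by the robot, and the pad clamps the tube against the plate, its end at the stop (y of tube_front in the frame of stop_face between -0.004 and 0.004 m and x of tube_front in the frame of stop_face between -0.005 and 0.005 m and value of joint palm_knob between 0.015 and 0.025 m and contact force between pad and tube above 2 N and contact force between any of the fingers, the arm and palm_knob above 4 N), for 0.3 s.
At the end, for the whole second after the job is handed in: The tube's end is within 4 mm of the stop block, the robot itself presses the palm knob (over 4 N) 20 mm down (15 to 25 mm), and the pad bears on the tube with over 2 N, all through the last second (all of step 2); the arm keeps its last pose, push and grip.
It fails at once if the tube is lifted out of the guide (its centre more than 15 mm up) (height (world z) of tube_mid above 0.042 m).
It fails at once if another thing on the bench is shifted by more than 30 mm (distance of any of spray_can, jar, hammer, screwdriver, offcut, try_square, chuck_key from where it was at the start of the episode above 0.03 m).
It also fails if it takes over 40 s, if anything falls off the work surface, if the arm or the gripper's body presses on something with over 40 N, if the wrist force passes 120 N, or if a joint passes its speed limit or range.

ROBOT

A 6-joint arm with a two-finger parallel gripper is mounted at the origin on the work surface. World frame = base frame: x ahead of the robot, y to its left, z up, the work surface at z = 0. Lengths are in m, angles in rad, forces in N, time in s.
With the tool pointing down it reaches from about 0.3 to 0.75 m from the base axis. Payload 8.5 kg.
Tool frame: the origin (TCP) lies midway between the tips of the shut fingers; the grasp point (between the pads) lies 19 mm behind it (env.grasp_offset is the distance from the TCP to the grasp point, in m); z points along the fingers, y is the direction in which the jaws open and shut (so a half turn about z gives the same grasp; the last joint's range is limited). The gripper opens to 88 mm and grips with 3 to 60 N. Pads are 18 mm wide; open, the fingers measure 123 mm over their backs; the gripper's body (75 mm by 187 mm) begins 45 mm behind the grasp point.
Start: joints at [-1.436, 0.381, 1.297, -0, 1.464, -0.215], TCP at [0.188, -0.517, 0.215] pointing down, gripper open.
Joint ranges: [-3.11, 3.11], [-0.89, 2.33], [0.22, 2.48], [-1.42, 4.56], [0.17, 2.85], [-2.88, 2.88]. Speed limits (rad/s): [2.39, 2.39, 3.14, 3.14, 3.14, 3.14].

INTERFACE

Orientations are given as a rotation vector (axis times angle).
In Python, from workcell import env gives the robot as it stands.
- The arm moves only by the tool drive_tool, never from a script. Its argument "plan" is a list of rows, each a list of 5 numbers: the finger opening in m, from 0 to 0.0881, then the shift along the world's x, y, z in m, then the turn about the world's z in rad. In form: [[grip, tx, ty, tz, yaw], ...]. A call has 1 to 20 rows; each row is the pose to reach, as a shift and turn from the pose commanded when the call began; what a row does not reach only later rows make up. A row lasts 1/10 s, in which the tool goes at most 50 mm and 8.59 degrees, less where a joint would pass 70% of its speed; a pose out of reach is approached as far as the arm can. A call with a gripper value outside its range is refused whole. The fingers move at their own pace and stop on an object; "force" is the grip in N (left out, the last holds). Time passes only in rows, so rows that repeat a pose let the fingers close. It gives the time, the measured TCP pose, the force and the opening at its end, in the units of the state.
- env.get_state(): the state, without advancing time (a new reading comes with each control period).
- env.capture(name): name is "scene" or "top"; returns (picture, depth): 480x640x3 uint8, blue, green, red; 480x640 float32, m along the optical axis (not along the pixel's ray), 0 where there is no reading.
- env.camera_info(name): a dict with "fov_y" (degrees; the focal length in pixels is half the picture's height over the tangent of half this angle, whatever the lens; pixels are square), "cx", "cy" (the principal point, pixels), "R" (3x3) and "t" (3): a world point X has camera coordinates R X + t. Camera axes: x right, y down, z forward; pixel columns grow to the right and rows downward; lengths in m; the calibration is good to about 2 mm. A picture is of the moment at which its call begins. camera_info takes no time and is no camera call.
- env.job_done(): hands the job in, once; it reports no verdict.
Trained networks look in the newest picture that a camera, given by its name, has taken for a name from the list of things; names that differ only in an ending like _2 or _b are one class to them, and where a whole thing is asked for, a point or a joint stands for the part that bears it (a point fixed in the world has none). Each returns a list of dicts, best first, with "score" (0 to 1); they miss things now and then, are a little off and sometimes report something else, mostly with a low value. They report only what shows in the picture. A call takes as long as a camera call. They do not tell look-alikes from the thing itself.
- env.regions_of(camera, target): "region" (480x640 bool, what is visible of it) and "rect" ([centre column, centre row, width, height] in pixels, round what is visible of it).
- env.tip_of(camera, target): "at" ([row, column] in pixels: a listed point, or the origin of a listed thing).
The state is a dict: "time": time; "joint_pos": joint angles; "dq": joint speeds; "joint_efforts": joint torques, N m; "position": TCP position; "ee_rot": TCP orientation; "wrist_force": force on the tool from outside, world axes, zero at the start; "wrist_torque": the same for the moment, N m; "gripper_width": opening from 0.0 (shut) to 1.0 (fully open).
Only numpy, scipy, OpenCV 4.12 (cv2) and the standard library are available. Lean on these libraries where they do the work, as an engineer would, in place of code of your own. Each camera call takes 0.05 s, during which the arm holds its last target.

## Working session

There is one attempt and no reset: what is moved stays moved. The work goes in short steps, Python scripts to look and compute and a tool call to move; the robot and the scene stay as the last step left them, time stands still between calls to the robot, and variables do not carry over. Pictures are saved under pics/ and viewed, and the job is handed in when it is done.

Besides the shell and the picture viewer there is one more tool, called after "Call:" by a JSON object that holds its "fn" and its "kwargs". drive_tool: Moves the arm, as the interface text tells. Its arguments: {"type":"object","properties":{"plan":{"type":"array","items":{"type":"array","items":{"type":"number"}}},"force":{"type":"number"}},"required":["plan"]}

```bash
mkdir -p pics; ls; python3 - <<'E'
from workcell import env
import cv2
for n in ("scene","top"):
    p,d=env.capture(n); cv2.imwrite(f"pics/{n}0.png",p)
    i=env.camera_info(n); print(n,i)
    for t in ("tube_mid","tube_front","stop_face","guide_mouth","bridge_top","knob_top"):
        print(t,[(r["score"],r["at"]) for r in env.tip_of(n,t)][:4])
print(env.get_state())
E
```

```text
pics
scene {'fov_y': 44.59125856653736, 'cx': 335.53624234273104, 'cy': 232.31933276098184, 'R': array([[-0.52986283,  0.84786148,  0.01939805],
       [ 0.64159604,  0.41570749, -0.64462533],
       [-0.5546169 , -0.32911729, -0.76425251]]), 't': array([ 0.24155816, -0.25729159,  1.47985961])}
tube_mid [(0.92, [304.2, 382.8]), (0.85, [151.7, 300.3]), (0.64, [312.9, 521.7])]
tube_front [(0.97, [116.8, 275.1]), (0.89, [290.5, 329.5]), (0.78, [297.5, 543.6])]
stop_face [(0.77, [271.1, 273.6])]
guide_mouth [(0.92, [304.1, 366.4]), (0.73, [202.0, 232.7]), (0.45, [290.4, 333.2])]
bridge_top [(0.67, [248.7, 294.4]), (0.64, [412.0, 439.0])]
knob_top []
top {'fov_y': 43.71787401482252, 'cx': 316.9160974421514, 'cy': 234.19061654658773, 'R': array([[-0.02590674, -0.99954738,  0.01529279],
       [-0.9833794 ,  0.02273169, -0.18013393],
       [ 0.17970477, -0.0197053 , -0.98352321]]), 't': array([0.0088393 , 0.52884311, 1.48851186])}
tube_mid [(0.67, [236.2, 256.6]), (0.62, [287.6, 166.6])]
tube_front [(0.64, [222.5, 293.1]), (0.58, [312.4, 154.8])]
stop_face [(0.78, [214.2, 338.7])]
guide_mouth [(0.64, [232.8, 267.2])]
bridge_top [(0.83, [213.4, 319.8])]
knob_top [(0.91, [204.4, 314.5])]
{'time': 0.7, 'joint_pos': array([-1.43628323e+00,  3.80580592e-01,  1.29742026e+00,  1.26455333e-05,
        1.46362294e+00, -2.15324200e-01]), 'dq': array([-0.00190508,  0.00050449,  0.00125058, -0.00017331,  0.00087343,
        0.00061575]), 'joint_efforts': array([-1.98945585e-03, -4.37723351e+01, -2.24707621e+01,  7.13717169e-02,
        3.13535181e-02, -3.12038907e-06]), 'position': array([ 0.18849379, -0.51665618,  0.21525199]), 'ee_rot': array([-3.09362438e+00, -5.46717752e-01, -2.17092456e-05]), 'wrist_force': array([-0.25087595, -0.12880573, -0.60624917]), 'wrist_torque': array([-0.02889854, -0.01169082, -0.0374082 ]), 'gripper_width': 1.000617101777863}
```

View pics/scene0.png

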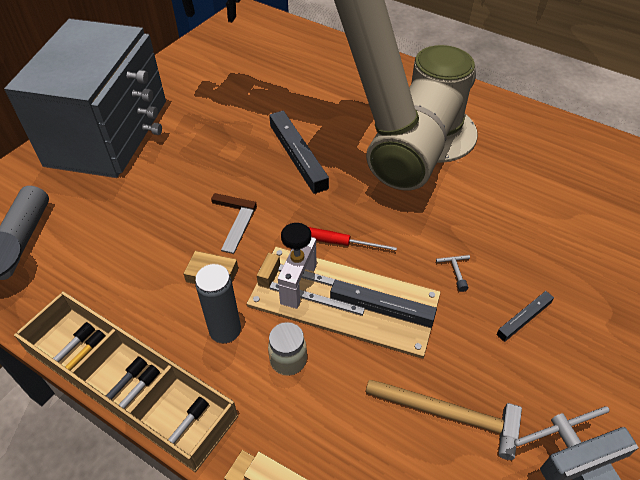

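View pics/top0.png

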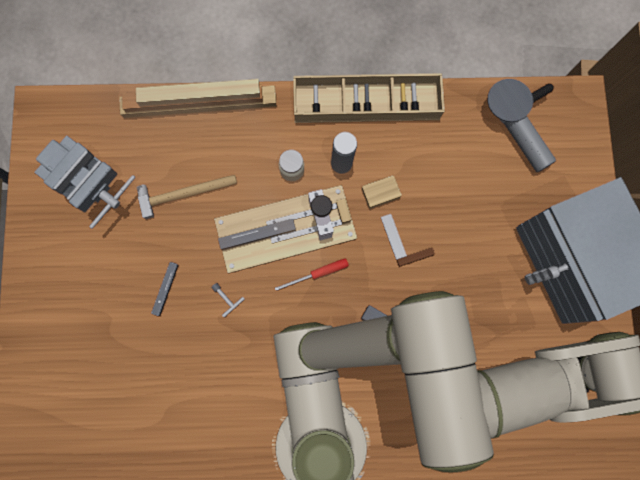

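In the pictures, three tubes could be meant: 
- the long one, at scene (300,150)
- the short one, at scene (525,315) / top (165,288)
- the one in the jig's guide, at scene (383,304) / top (257,234)

The one in the guide fits: it is mid-sized and lies on the plate. I'll confirm it in a crop while measuring.

```bash
cat > h.py <<'E'
import numpy as np, cv2
from workcell import env
def cam(n):
    i=env.camera_info(n); f=240/np.tan(np.radians(i["fov_y"]/2)); return i,f
def on_plane(n,rc,z):
    i,f=cam(n); r=np.array([(rc[1]-i["cx"])/f,(rc[0]-i["cy"])/f,1.]); R,t=i["R"],i["t"]
    d=R.T@r; o=-R.T@t; return o+d*(z-o[2])/d[2]
def cloud(n,dep):
    i,f=cam(n); v,u=np.mgrid[:480,:640]
    P=np.stack([(u-i["cx"])/f*dep,(v-i["cy"])/f*dep,dep],-1)
    return (P-i["t"])@i["R"]
def proj(n,X):
    i,f=cam(n); c=i["R"]@np.asarray(X)+i["t"]; return c[0]/c[2]*f+i["cx"],c[1]/c[2]*f+i["cy"]
E
python3 - <<'E'
from h import *
for n in ("scene","top"):
    p,d=env.capture(n); C=cloud(n,d)
    cr=p[190:370,230:460] if n=="scene" else p[175:280,200:370]
    cv2.imwrite(f"pics/crop_{n}.png",cv2.resize(cr,None,fx=3.2,fy=3.2,interpolation=cv2.INTER_CUBIC))
    for t,z in (("stop_face",.027),("guide_mouth",.02),("bridge_top",.108),("knob_top",.17),("tube_mid",.027),("tube_front",.027)):
        print(n,t,[(r["score"],np.round(on_plane(n,r["at"],z),4)) for r in env.tip_of(n,t)][:3])
    for r in env.regions_of(n,"tube_mid"):
        m=r["region"]&(d>0); P=C[m]; 
        if abs(r["rect"][0]-(383 if n=="scene" else 257))>40: continue
        T=P[abs(P[:,2]-.042)<.006]; xy=T[:,:2].astype(np.float32)
        print(n,"tube reg",r["score"],r["rect"],len(T),T[:,2].mean(),cv2.minAreaRect(xy))
    for r in env.regions_of(n,"palm_knob")[:2]:
        P=C[r["region"]&(d>0)]; T=P[P[:,2]>.16]; print("knob",r["score"],len(T),T.mean(0), (T.min(0)+T.max(0))/2)
    for r in env.regions_of(n,"jig")[:1]:
        P=C[r["region"]&(d>0)]; T=P[abs(P[:,2]-.012)<.005]; print("plate",len(T),cv2.minAreaRect(T[:,:2].astype(np.float32)))
E
```

```text
scene stop_face [(0.85, array([ 0.5895, -0.0612,  0.027 ]))]
scene guide_mouth [(0.94, array([0.548 , 0.1231, 0.02  ])), (0.61, array([ 0.5158, -0.0547,  0.02  ]))]
scene bridge_top [(0.94, array([ 0.5744, -0.0138,  0.108 ]))]
scene knob_top [(0.96, array([ 0.5831, -0.0116,  0.17  ]))]
scene tube_mid [(0.93, array([ 0.2693, -0.2215,  0.027 ])), (0.87, array([0.5333, 0.1503, 0.027 ]))]
scene tube_front [(0.9, array([0.5652, 0.057 , 0.027 ])), (0.81, array([0.3512, 0.411 , 0.027 ])), (0.75, array([ 0.1845, -0.3378,  0.027 ]))]
knob 0.87 574 [ 0.58187878 -0.0086835   0.16741058] [ 0.57969037 -0.01025788  0.16599131]
plate 7136 ((0.555367112159729, 0.08162573724985123), (0.1529826819896698, 0.3491969704627991), 13.861138343811035)
top stop_face [(0.82, array([ 0.5884, -0.0537,  0.027 ]))]
top guide_mouth [(0.9, array([0.5437, 0.1287, 0.02  ])), (0.31, array([0.7143, 0.0491, 0.02  ]))]
top bridge_top [(0.56, array([ 0.5683, -0.0074,  0.108 ]))]
top knob_top [(0.81, array([ 0.5814, -0.0146,  0.17  ]))]
top tube_mid [(0.57, array([0.4032, 0.3895, 0.027 ])), (0.56, array([0.5318, 0.1515, 0.027 ])), (0.24, array([0.5625, 0.054 , 0.027 ]))]
top tube_front [(0.73, array([0.3399, 0.4124, 0.027 ])), (0.58, array([ 0.4729, -0.2516,  0.027 ])), (0.56, array([0.5556, 0.0565, 0.027 ]))]
top tube reg 0.59 [256.6, 235.4, 74.3, 29.4] 835 0.04167904216658849 ((0.5354552865028381, 0.15254950523376465), (0.03194709122180939, 0.19940020143985748), 13.5405855178833)
knob 0.78 393 [ 0.57538102 -0.01240218  0.1688028 ] [ 0.57645888 -0.01211787  0.16897189]
knob 0.3 416 [ 0.72885833 -0.07389646  0.16899298] [ 0.72917888 -0.07344182  0.1694764 ]
plate 0 ((0.0, 0.0), (0.0, 0.0), 0.0)
```

```bash
ls pics
```

```text
crop_scene.png
crop_top.png
scene0.png
top0.png
```

View pics/crop_scene.png

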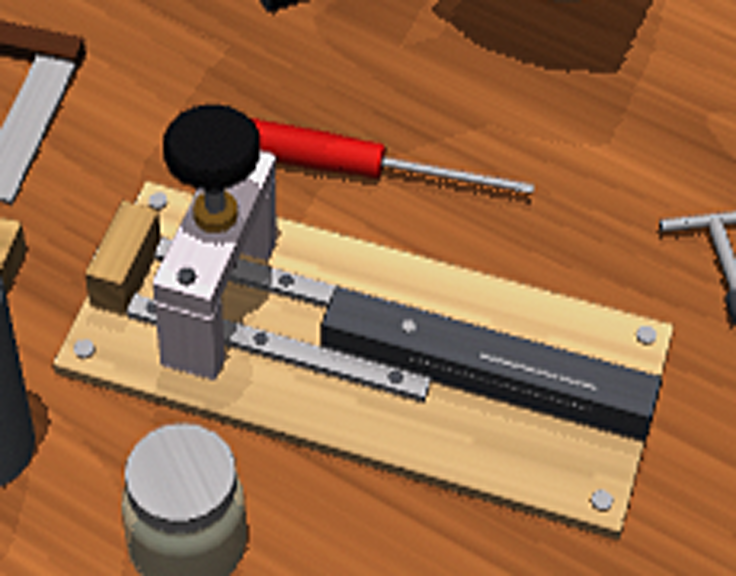

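```bash
python3 - <<'E'
from h import *
th=np.radians(13.7); ey=np.array([-np.sin(th),np.cos(th)]); ex=np.array([np.cos(th),np.sin(th)])
c=np.array([.5554,.0816]) # plate centre = jig y +15
o=c-.015*ey
for nm,y in (("mouth",.06),("bridge",-.08),("stop",-.13)): print(nm,o+y*ey)
for p in ((.5355,.1525),(.5326,.151),(.579,-.0115),(.5889,-.057)):
    q=np.array(p)-o; print(p,q@ex,q@ey)
# TCP yaw
import cv2
s=env.get_state(); R,_=cv2.Rodrigues(s["ee_rot"]); print(R.round(3)); print(s["time"])
E
```

```text
mouth [0.54474228 0.12531971]
bridge [ 0.57789962 -0.01069717]
stop [ 0.58974153 -0.05927462]
(0.5355, 0.1525) -0.0025420029319008046 0.08859591171453891
(0.5326, 0.151) -0.005714752598992418 0.08782541865813275
(0.579, -0.0115) 0.0008789278332353261 -0.08104060331892946
(0.5889, -0.057) -0.0002788715247736065 -0.12759078592487197
[[ 0.939  0.343  0.   ]
 [ 0.343 -0.939 -0.   ]
 [-0.     0.    -1.   ]]
1.7
```

The crop shows the tube lying in the guide, front end at crop (330,315) and rear at (655,410). Depth gives it as 199 mm long, 32 mm wide, top at 42 mm, so it is the middle-sized tube. The jig yaw is about 13.7°. The tube's front is about 118 mm short of the stop, and I'll push it with shut fingers from behind.

Call:
{"fn": "drive_tool", "kwargs": {"plan": [[0,0.017,0.045,0,0],[0,0.035,0.09,0,-0.05],[0,0.052,0.136,0,-0.1],[0,0.07,0.181,0,-0.105],[0,0.087,0.227,0,-0.105],[0,0.104,0.272,0,-0.105],[0,0.121,0.318,0,-0.105],[0,0.139,0.363,0,-0.105],[0,0.156,0.408,0,-0.105],[0,0.173,0.454,0,-0.105],[0,0.191,0.5,0,-0.105],[0,0.208,0.545,0,-0.105],[0,0.225,0.59,0,-0.105],[0,0.243,0.635,0,-0.105],[0,0.26,0.68,0,-0.105],[0,0.277,0.726,0,-0.105],[0,0.294,0.771,0,-0.105],[0,0.312,0.816,0,-0.105],[0,0.312,0.816,0,-0.105],[0,0.312,0.816,0,-0.105]], "force": 20}}

```text
time: 3.7
position: [0.5003, 0.2999, 0.2146]
ee_rot: [3.117, 0.386, -0.002]
wrist_force: [-0.6, -0.1, 0.6]
gripper_width: 0.002
```

Call:
{"fn": "drive_tool", "kwargs": {"plan": [[0,0,0,-0.05,0],[0,0,0,-0.1,0],[0,0,0,-0.13,0],[0,0,0,-0.16,0],[0,0,0,-0.18,0],[0,0,0,-0.192,0],[0,0,0,-0.192,0],[0,0,0,-0.192,0]]}}

```text
time: 4.5
position: [0.501, 0.299, 0.0243]
ee_rot: [-3.118, -0.383, -0.002]
wrist_force: [0.1, 0.2, -0.7]
gripper_width: 0.005
```

```bash
python3 - <<'E'
from h import *
p,d=env.capture("scene"); cv2.imwrite("pics/s1.png",cv2.resize(p[150:400,230:520],None,fx=2.5,fy=2.5))
p,d=env.capture("top"); C=cloud("top",d); cv2.imwrite("pics/t1.png",cv2.resize(p[160:300,180:380],None,fx=4,fy=4))
print(env.get_state()["position"])
E
```

```text
[0.50114994 0.29935415 0.02461123]
```

View pics/s1.png

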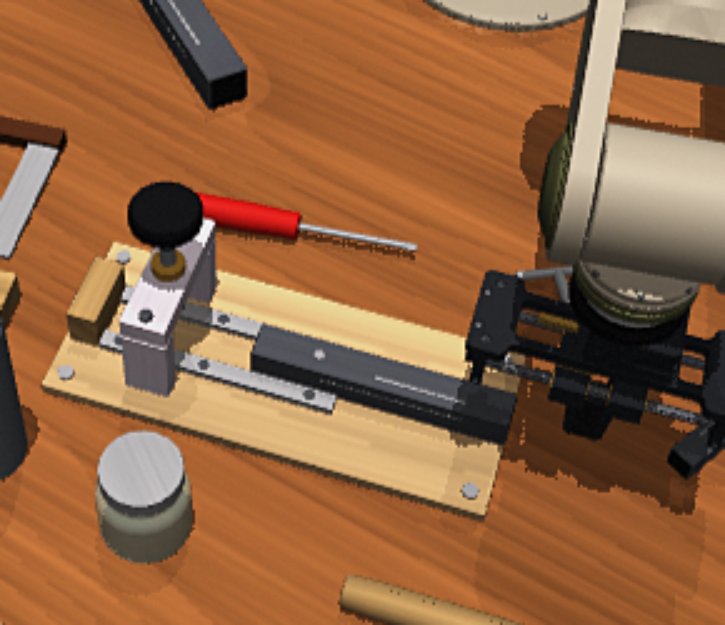

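View pics/t1.png

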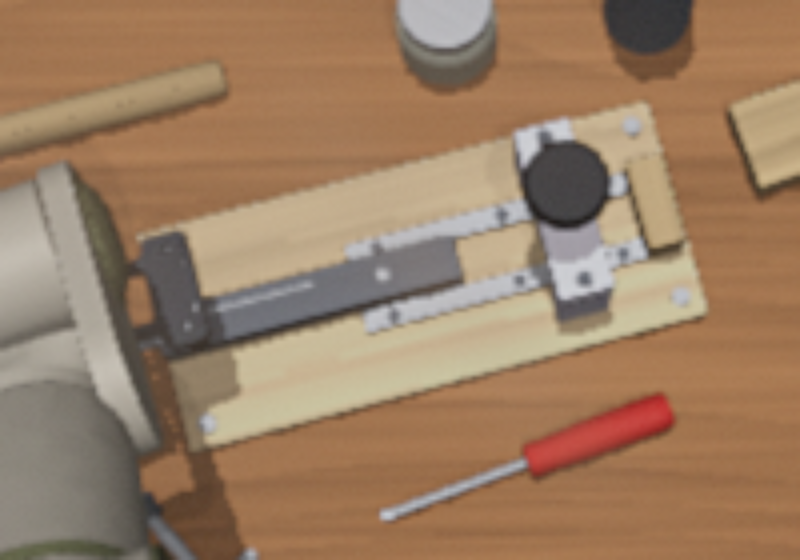

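The fingers stand behind the tube's rear end (top crop about (175,335)) with nothing touching. Next I'll push 140 mm along the guide.

Call:
{"fn": "drive_tool", "kwargs": {"plan": [[0,0.0024,-0.0097,0,0],[0,0.0047,-0.0194,0,0],[0,0.0071,-0.0291,0,0],[0,0.0095,-0.0389,0,0],[0,0.0118,-0.0486,0,0],[0,0.0142,-0.0583,0,0],[0,0.0166,-0.068,0,0],[0,0.0189,-0.0777,0,0],[0,0.0213,-0.0874,0,0],[0,0.0237,-0.0971,0,0],[0,0.026,-0.1069,0,0],[0,0.0284,-0.1166,0,0],[0,0.0308,-0.1263,0,0],[0,0.032,-0.1312,0,0],[0,0.0332,-0.136,0,0],[0,0.0332,-0.136,0,0]]}}

```text
time: 6.2
position: [0.5338, 0.1629, 0.0233]
ee_rot: [3.118, 0.383, 0.0]
wrist_force: [-0.4, -0.3, -0.3]
gripper_width: 0.008
```

```bash
python3 - <<'E'
from h import *
p,d=env.capture("scene"); cv2.imwrite("pics/s2.png",cv2.resize(p[190:390,230:480],None,fx=3,fy=3))
print(env.get_state()["position"],env.get_state()["wrist_force"])
E
```

```text
[0.53371115 0.16323815 0.02323827] [ 0.13955626  0.60913048 -0.76590853]
```

View pics/s2.png

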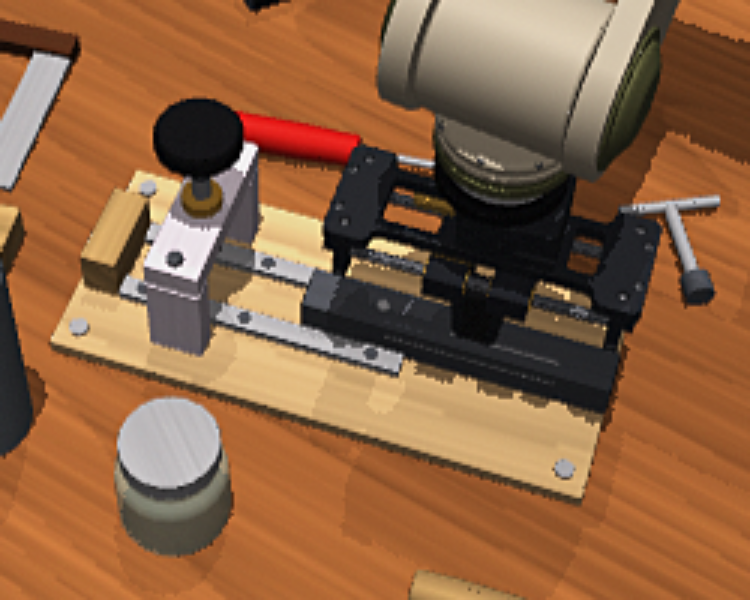

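```bash
python3 - <<'E'
from h import *
s=env.get_state();
for n in ("scene","top"):
    p,d=env.capture(n); C=cloud(n,d)
    u,v=proj(n,s["position"]); print(n,u,v,C[int(v),int(u)])
    cv2.circle(p,(int(u),int(v)),2,(0,0,255),-1)
    x,y=(330,240) if n=="scene" else (200,170)
    cv2.imwrite(f"pics/z_{n}.png",cv2.resize(p[y:y+100,x:x+130],None,fx=6,fy=6))
    for r in env.regions_of(n,"tube_mid"):
        T=C[r["region"]&(d>0)]; T=T[abs(T[:,2]-.042)<.006]
        print(n,r["rect"],len(T),len(T) and cv2.minAreaRect(T[:,:2].astype(np.float32)))
E
```

```text
scene 386.90125504402994 304.94001013849055 [0.54181491 0.16432291 0.03781263]
scene [383.0, 304.6, 102.7, 49.5] 1328 ((0.5375797152519226, 0.15383242070674896), (0.03341130539774895, 0.2001311331987381), 13.624066352844238)
scene [525.0, 316.5, 52.8, 53.8] 0 0
scene [298.5, 152.8, 53.3, 79.7] 919 ((0.2638010084629059, -0.22803109884262085), (0.2635419964790344, 0.0403423085808754), 58.33228302001953)
scene [342.1, 237.0, 69.9, 19.4] 0 0
top 252.4983790447179 235.54474024109805 [0.46864138 0.13191759 0.3851456 ]
top [283.8, 227.7, 17.9, 15.6] 69 ((0.5435979962348938, 0.07539711892604828), (0.02828780561685562, 0.05884622782468796), 45.478302001953125)
top [410.4, 340.8, 102.3, 65.5] 1385 ((0.25978630781173706, -0.23126287758350372), (0.26483434438705444, 0.040188197046518326), 58.17966079711914)
```

View pics/z_scene.png

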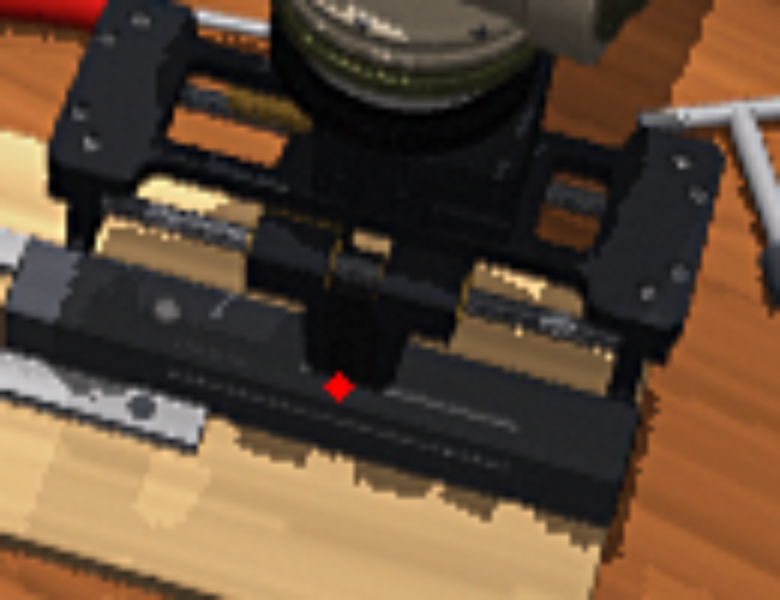

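View pics/z_top.png

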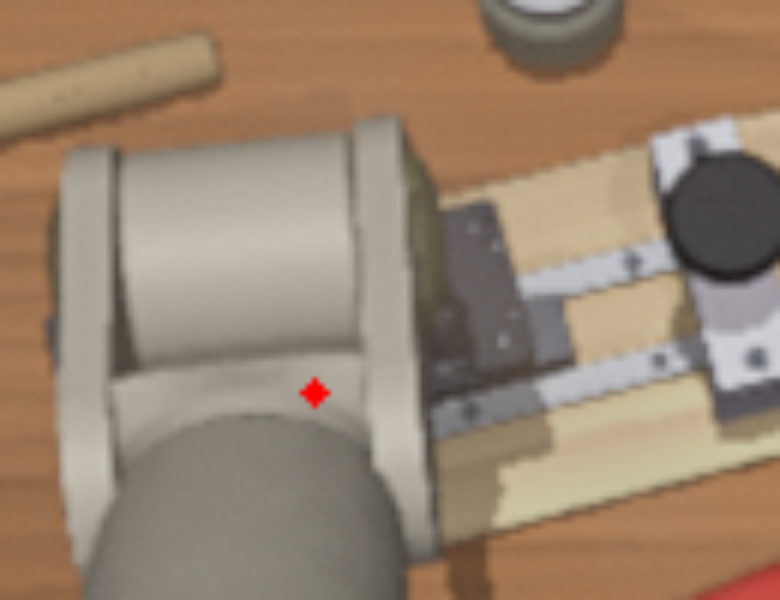

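```bash
python3 - <<'E'
from h import *
s=env.get_state(); p0=s["position"]; print(p0,s["joint_pos"].round(3),s["wrist_force"])
ey=np.array([-.2368,.9715,0])
n="scene"
p,d=env.capture(n); C=cloud(n,d)
for dz in (0,.019,.04): print(dz,proj(n,p0+[0,0,dz]))
for v in range(286,310,2): print(v,[tuple((C[v,u]*1000).round().astype(int)) for u in range(380,400,4)])
E
```

```text
[0.53356878 0.16363412 0.02324976] [0.085 0.604 1.534 0.    1.004 1.411] [-0.40070903 -0.05535209  1.0801305 ]
0 (np.float64(387.12050704370176), np.float64(304.97859229768665))
0.019 (np.float64(387.9993346911229), np.float64(299.40948225438177))
0.04 (np.float64(388.998120583768), np.float64(293.08019964457344))
286 [(np.int64(573), np.int64(160), np.int64(131)), (np.int64(569), np.int64(166), np.int64(131)), (np.int64(560), np.int64(170), np.int64(122)), (np.int64(557), np.int64(176), np.int64(124)), (np.int64(561), np.int64(185), np.int64(135))]
288 [(np.int64(571), np.int64(160), np.int64(123)), (np.int64(567), np.int64(166), np.int64(122)), (np.int64(544), np.int64(164), np.int64(92)), (np.int64(538), np.int64(170), np.int64(90)), (np.int64(563), np.int64(186), np.int64(134))]
290 [(np.int64(571), np.int64(161), np.int64(116)), (np.int64(547), np.int64(158), np.int64(86)), (np.int64(543), np.int64(165), np.int64(86)), (np.int64(543), np.int64(172), np.int64(91)), (np.int64(565), np.int64(188), np.int64(131))]
292 [(np.int64(524), np.int64(142), np.int64(38)), (np.int64(546), np
[... 1348 characters left out ...]
[(np.int64(551), np.int64(156), np.int64(42)), (np.int64(545), np.int64(162), np.int64(40)), (np.int64(541), np.int64(168), np.int64(40)), (np.int64(542), np.int64(176), np.int64(49)), (np.int64(532), np.int64(180), np.int64(39))]
306 [(np.int64(551), np.int64(157), np.int64(37)), (np.int64(549), np.int64(164), np.int64(41)), (np.int64(545), np.int64(170), np.int64(40)), (np.int64(540), np.int64(176), np.int64(39)), (np.int64(538), np.int64(183), np.int64(42))]
308 [(np.int64(551), np.int64(157), np.int64(30)), (np.int64(549), np.int64(164), np.int64(33)), (np.int64(547), np.int64(172), np.int64(37)), (np.int64(544), np.int64(178), np.int64(39)), (np.int64(539), np.int64(184), np.int64(37))]
```

The tube has not moved (its centre still reads y≈0.153), and the fingertips show at the tube's top face, around scene (390,304). There is no contact force, even though the reported z is 23 mm. The tips are probably higher than reported and skimming over the tube, so I'll raise the tool and measure where they really are.

Call:
{"fn": "drive_tool", "kwargs": {"plan": [[0,0,0,0.03,0],[0,0,0,0.06,0],[0,0,0,0.09,0],[0,0,0,0.09,0],[0,0,0,0.09,0]]}}

```text
time: 7.0
position: [0.5335, 0.1635, 0.1132]
ee_rot: [3.118, 0.384, 0.001]
wrist_force: [-0.1, -0.3, 1.1]
gripper_width: 0.006
```

```bash
python3 - <<'E'
from h import *
s=env.get_state(); p0=s["position"]; print(p0,s["ee_rot"],s["gripper_width"])
n="scene"
p,d=env.capture(n); C=cloud(n,d)
for dz in (0,.019,.04): print(dz,proj(n,p0+[0,0,dz]))
u0,v0=map(int,proj(n,p0))
for v in range(v0-16,v0+14,2): print(v,[tuple((C[v,u]*1000).round().astype(int).tolist()) for u in range(u0-8,u0+12,4)])
cv2.circle(p,(u0,v0),1,(0,0,255),-1)
cv2.imwrite("pics/z2.png",cv2.resize(p[v0-60:v0+60,u0-70:u0+70],None,fx=5,fy=5,interpolation=cv2.INTER_NEAREST))
E
```

```text
[0.53352062 0.16347343 0.11322149] [3.11803024e+00 3.83975788e-01 6.81123522e-04] 0.006025964441537832
0 (np.float64(391.4320038553465), np.float64(277.17794591374724))
0.019 (np.float64(392.4303191139739), np.float64(270.84488989019724))
0.04 (np.float64(393.567016480896), np.float64(263.6339732540668))
261 [(431, 100, 3), (548, 157, 172), (545, 162, 172), (542, 169, 174), (567, 185, 213)]
263 [(432, 101, -2), (545, 156, 163), (545, 163, 167), (543, 170, 170), (563, 184, 202)]
265 [(436, 103, -4), (546, 157, 158), (545, 164, 162), (542, 170, 163), (543, 177, 169)]
267 [(443, 107, 0), (547, 158, 154), (544, 164, 155), (543, 171, 160), (541, 177, 162)]
269 [(447, 109, -1), (548, 159, 150), (543, 164, 149), (543, 171, 154), (543, 179, 160)]
271 [(452, 112, 1), (549, 160, 147), (544, 165, 145), (545, 173, 151), (543, 179, 154)]
273 [(454, 113, -4), (548, 160, 139), (545, 166, 140), (542, 172, 141), (540, 179, 145)]
275 [(461, 117, 1), (457, 124, 2), (450, 129, -2), (540, 172, 134), (541, 179, 140)]
277 [(472, 122, 10), (467, 128, 10), (456, 132, 0), (450, 139, -2), (446, 145, -3)]
279 [(475, 123, 8), (472, 131, 10), (466, 137, 9), (463, 144, 11), (452, 148, 1)]
281 [(479, 126, 8), (476, 133, 11), (471, 140, 9), (466, 146, 9), (465, 154, 13)]
283 [(483, 128, 8), (480, 135, 10), (476, 142, 11), (472, 149, 11), (465, 155, 8)]
285 [(489, 131, 11), (482, 137, 7), (483, 145, 14), (475, 151, 9), (469, 157, 7)]
287 [(494, 134, 12), (1114, 389, 960), (487, 148, 13), (480, 153, 11), (476, 160, 11)]
289 [(496, 135, 9), (492, 142, 9), (491, 150, 13), (482, 155, 6), (480, 162, 10)]
```

View pics/z2.png

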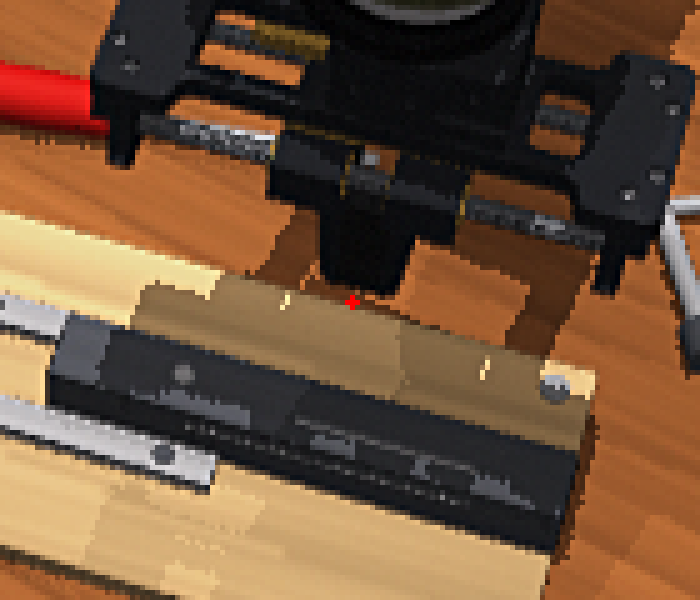

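The tips measure z≈0.133 with 0.113 reported, so the real tips sit about 20 mm above the reported TCP. The first push simply skimmed over the tube. Before going lower I'll check the gripper body's clearance (its side legs) and the tube's position.

```bash
python3 - <<'E'
from h import *
n="scene"
p,d=env.capture(n); C=cloud(n,d)
for (u,v) in ((345,244),(345,247),(345,249),(441,268),(441,271),(441,273),(377,254),(382,254),(409,261),(391,270),(393,273),(396,274)): print(u,v,(C[v,u]*1000).round().astype(int))
for r in env.regions_of(n,"tube_mid"):
    T=C[r["region"]&(d>0)]; T=T[abs(T[:,2]-.042)<.006]
    if len(T): print(r["rect"],cv2.minAreaRect(T[:,:2].astype(np.float32)))
print(env.tip_of(n,"tube_front"))
E
```

```text
345 244 [588  96 218]
345 247 [586  95 207]
345 249 [587  96 204]
441 268 [547 249 218]
441 271 [550 251 215]
441 273 [549 252 209]
377 254 [573 148 212]
382 254 [571 156 216]
409 261 [560 199 216]
391 270 [543 164 146]
393 273 [543 169 140]
396 274 [543 175 142]
[382.3, 304.3, 105.0, 48.2] ((0.5371585488319397, 0.1551441252231598), (0.03413165733218193, 0.19926419854164124), 13.661002159118652)
[298.7, 153.4, 53.0, 82.3] ((0.26350709795951843, -0.22806327044963837), (0.2634010910987854, 0.04010355845093727), 58.10244369506836)
[{'at': [297.1, 546.1], 'score': 0.9}, {'at': [289.2, 330.2], 'score': 0.88}, {'at': [119.4, 277.7], 'score': 0.85}]
```

Call:
{"fn": "drive_tool", "kwargs": {"plan": [[0,-0.008,0.034,0,0],[0,-0.017,0.068,0,0],[0,-0.025,0.102,0,0],[0,-0.033,0.137,0,0],[0,-0.033,0.137,-0.03,0],[0,-0.033,0.137,-0.06,0],[0,-0.033,0.137,-0.09,0],[0,-0.033,0.137,-0.108,0],[0,-0.033,0.137,-0.108,0],[0,-0.033,0.137,-0.108,0]]}}

```text
time: 8.2
position: [0.5007, 0.3003, 0.0052]
ee_rot: [3.118, 0.384, -0.001]
wrist_force: [0.3, -0.1, 1.0]
gripper_width: 0.006
```

Call:
{"fn": "drive_tool", "kwargs": {"plan": [[0,0.0024,-0.0097,0,0],[0,0.0047,-0.0194,0,0],[0,0.0071,-0.0291,0,0],[0,0.0095,-0.0389,0,0],[0,0.0118,-0.0486,0,0],[0,0.0142,-0.0583,0,0],[0,0.0166,-0.068,0,0],[0,0.0166,-0.068,0,0]]}}

```text
time: 9.0
position: [0.5176, 0.2309, 0.0052]
ee_rot: [3.118, 0.382, -0.0]
wrist_force: [-0.3, 0.7, 0.1]
gripper_width: 0.007
```

```bash
python3 - <<'E'
from h import *
n="scene"
p,d=env.capture(n); C=cloud(n,d)
cv2.imwrite("pics/s3.png",cv2.resize(p[190:390,230:480],None,fx=3,fy=3))
for r in env.regions_of(n,"tube_mid"):
    T=C[r["region"]&(d>0)]; T=T[abs(T[:,2]-.042)<.006]
    if len(T): print(r["rect"],cv2.minAreaRect(T[:,:2].astype(np.float32)))
E
```

```text
[299.9, 152.6, 54.8, 83.9] ((0.2634962201118469, -0.227794349193573), (0.2636909484863281, 0.04069080576300621), 57.94766616821289)
[339.5, 289.4, 186.3, 138.5] ((0.5704637765884399, 0.017139680683612823), (0.10529042780399323, 0.2131679654121399), 27.703378677368164)
[364.1, 300.2, 101.1, 50.3] ((0.5463042259216309, 0.12112956494092941), (0.03514140844345093, 0.20005400478839874), 14.293012619018555)
```

View pics/s3.png

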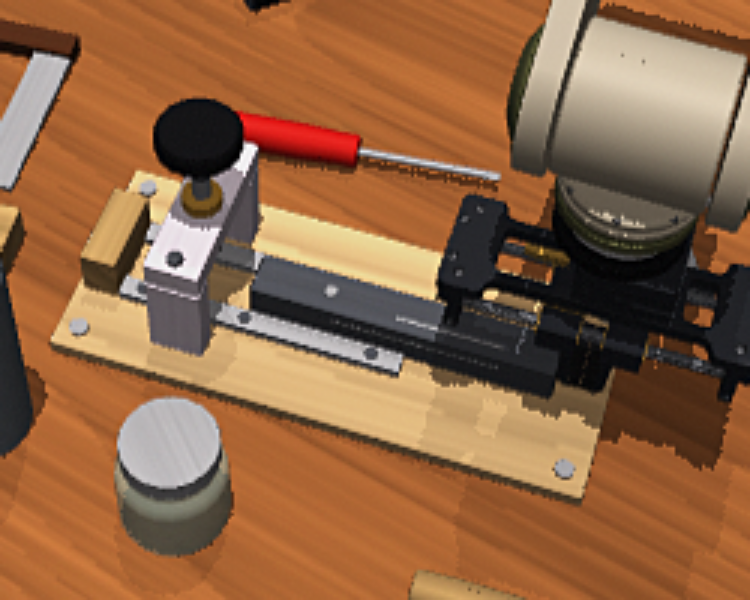

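It is pushing properly now: the tube has moved about 34 mm, with about 85 mm left.

Call:
{"fn": "drive_tool", "kwargs": {"plan": [[0,0.0024,-0.0097,0,0],[0,0.0047,-0.0194,0,0],[0,0.0071,-0.0291,0,0],[0,0.0095,-0.0389,0,0],[0,0.0118,-0.0486,0,0],[0,0.0142,-0.0583,0,0],[0,0.0166,-0.068,0,0],[0,0.0175,-0.072,0,0],[0,0.0182,-0.075,0,0],[0,0.0185,-0.0758,0,0],[0,0.0185,-0.0758,0,0]]}}

```text
time: 10.2
position: [0.5358, 0.1565, 0.0053]
ee_rot: [3.118, 0.384, 0.0]
wrist_force: [0.1, -0.4, 1.1]
gripper_width: 0.002
```

Call:
{"fn": "drive_tool", "kwargs": {"plan": [[0,0.0005,-0.0019,0,0],[0,0.0009,-0.0039,0,0],[0,0.0009,-0.0039,0,0]]}}

```text
time: 10.5
position: [0.5368, 0.1526, 0.0053]
ee_rot: [3.118, 0.384, 0.0]
wrist_force: [0.1, 1.0, -0.2]
gripper_width: 0.006
```

```bash
cat > chk.py <<'E'
from h import *
import sys
for n in ("scene","top"):
    p,d=env.capture(n); C=cloud(n,d)
    if n=="scene": cv2.imwrite(sys.argv[1],cv2.resize(p[190:390,230:480],None,fx=3,fy=3))
    else: cv2.imwrite(sys.argv[1].replace(".png","t.png"),cv2.resize(p[170:270,280:380],None,fx=6,fy=6))
    for r in env.regions_of(n,"tube_mid"):
        T=C[r["region"]&(d>0)]; T=T[abs(T[:,2]-.042)<.006]
        if len(T): print(n,r["rect"],cv2.minAreaRect(T[:,:2].astype(np.float32)))
s=env.get_state();print(s["position"],s["wrist_force"],s["time"])
E
python3 chk.py pics/s4.png
```

```text
scene [297.6, 154.2, 54.9, 79.1] ((0.2631557285785675, -0.22832798957824707), (0.26676592230796814, 0.04051246866583824), 57.89604949951172)
scene [324.7, 290.1, 101.8, 44.6] ((0.5652142763137817, 0.04332480579614639), (0.032666947692632675, 0.1995716691017151), 13.563323974609375)
top [410.9, 336.6, 102.5, 63.7] ((0.26019564270973206, -0.23069925606250763), (0.26393842697143555, 0.04000769555568695), 58.18321228027344)
top [307.5, 220.9, 59.4, 27.7] ((0.5671939849853516, 0.021533451974391937), (0.03141643851995468, 0.15976853668689728), 14.065774917602539)
[0.53674126 0.15258797 0.00530935] [-0.38597346  0.35463652  1.00926049] 10.7
```

View pics/s4.png

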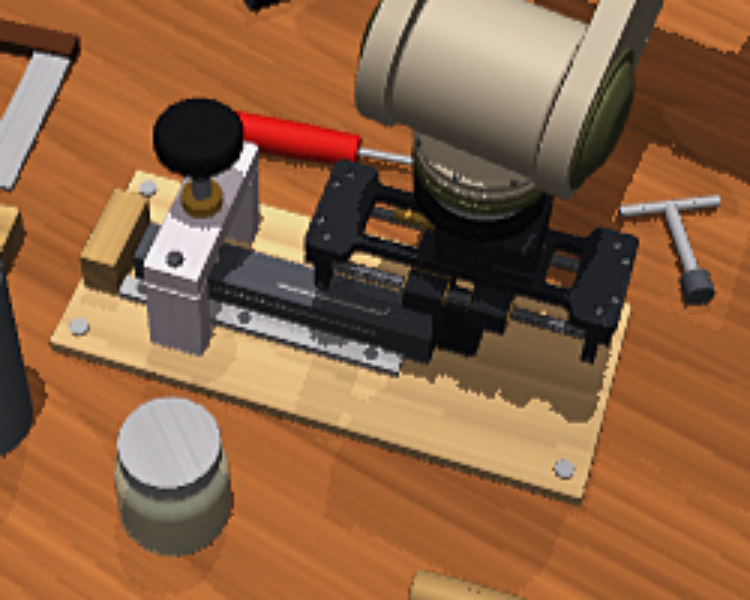

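View pics/s4t.png

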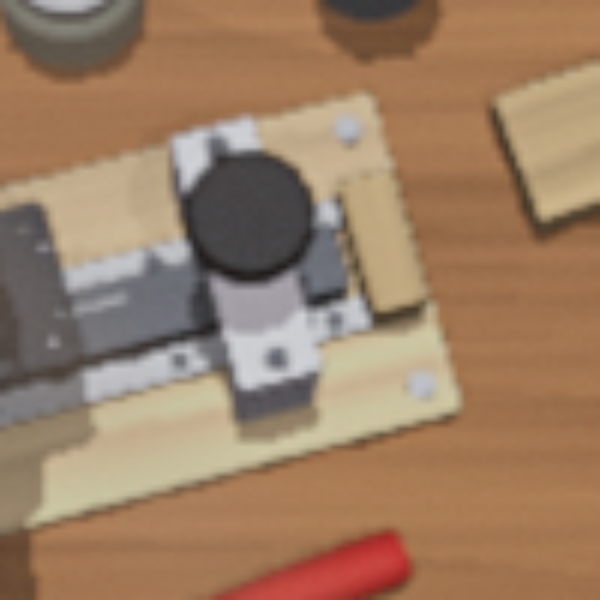

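The front end is about 3–6 mm from the stop (top crop (345,260)). I'll creep forward until force shows.

Call:
{"fn": "drive_tool", "kwargs": {"plan": [[0,0.0004,-0.0015,0,0],[0,0.0007,-0.0029,0,0],[0,0.0007,-0.0029,0,0]]}}

```text
time: 11.0
position: [0.5374, 0.1496, 0.0053]
ee_rot: [-3.118, -0.383, -0.0]
wrist_force: [0.8, 0.7, 0.6]
gripper_width: 0.007
```

Call:
{"fn": "drive_tool", "kwargs": {"plan": [[0,0.0002,-0.001,0,0],[0,0.0004,-0.0015,0,0],[0,0.0004,-0.0015,0,0]]}}

```text
time: 11.3
position: [0.5378, 0.1482, 0.0053]
ee_rot: [3.118, 0.383, 0.0]
wrist_force: [-0.9, 1.6, 1.0]
gripper_width: 0.007
```

Call:
{"fn": "drive_tool", "kwargs": {"plan": [[0,0.0002,-0.001,0,0],[0,0.0002,-0.001,0,0]]}}

```text
time: 11.5
position: [0.538, 0.1471, 0.0053]
ee_rot: [3.118, 0.383, 0.0]
wrist_force: [0.1, 1.4, 0.9]
gripper_width: 0.003
```

Call:
{"fn": "drive_tool", "kwargs": {"plan": [[0,0.0002,-0.001,0,0],[0,0.0002,-0.001,0,0]]}}

```text
time: 11.7
position: [0.538, 0.1469, 0.0053]
ee_rot: [-3.117, -0.383, -0.0]
wrist_force: [-1.7, 6.7, 1.4]
gripper_width: 0.007
```

Force rose to about 7 N, so the tube has met the stop. I'll hold and check.

Call:
{"fn": "drive_tool", "kwargs": {"plan": [[0,0.0001,-0.0006,0,0],[0,0.0001,-0.0006,0,0],[0,0.0001,-0.0006,0,0],[0,0.0001,-0.0006,0,0]]}}

```text
time: 12.1
position: [0.5381, 0.1469, 0.0053]
ee_rot: [-3.116, -0.383, -0.0]
wrist_force: [-0.8, 9.8, 1.9]
gripper_width: 0.006
```

```bash
python3 chk.py pics/s5.png
```

```text
scene [321.8, 288.5, 102.4, 48.3] ((0.567002534866333, 0.036895863711833954), (0.03332063928246498, 0.2008339762687683), 13.033870697021484)
scene [298.6, 153.1, 58.1, 83.1] ((0.2635134160518646, -0.22765135765075684), (0.2625584602355957, 0.04015016183257103), 57.83436584472656)
top [409.9, 341.1, 108.1, 69.8] ((0.26017189025878906, -0.23088085651397705), (0.26363253593444824, 0.03992193937301636), 58.14423370361328)
top [316.8, 217.2, 41.6, 25.7] ((0.5742770433425903, -0.004260122776031494), (0.0314502976834774, 0.11700697988271713), 13.94675064086914)
top [185.3, 198.6, 100.4, 46.7] ((0.6613812446594238, 0.31666338443756104), (0.0, 0.0), 0.0)
[0.53805853 0.14686487 0.00531015] [-1.63310646  9.75000356  1.2966383 ] 12.3
```

View pics/s5.png

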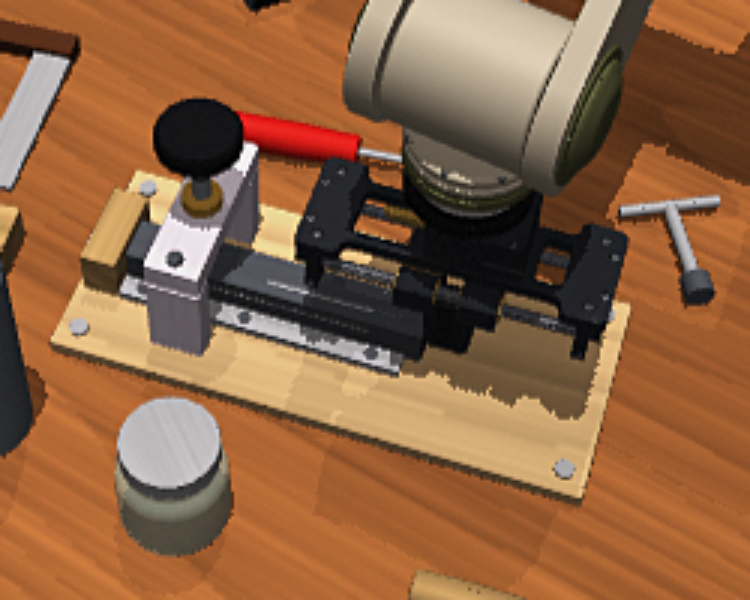

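View pics/s5t.png

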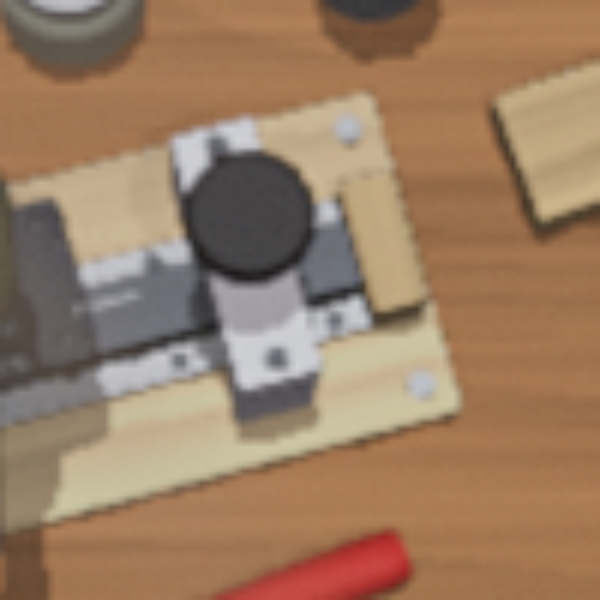

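The tube is butted against the stop: no gap at scene crop (130,245) or top crop (350,265), and 9.8 N held for 0.4 s with the knob up. Next I'll back off, rise and move over the knob.

Call:
{"fn": "drive_tool", "kwargs": {"plan": [[0,-0.0024,0.0097,0,0],[0,-0.0047,0.0194,0,0],[0,-0.0047,0.0194,0.04,0],[0,-0.0047,0.0194,0.08,0],[0,-0.0047,0.0194,0.12,0],[0,-0.0047,0.0194,0.16,0],[0,-0.0047,0.0194,0.195,0],[0,0.005,-0.02,0.195,0],[0,0.015,-0.06,0.195,0],[0,0.025,-0.1,0.195,0],[0,0.035,-0.135,0.195,0],[0,0.041,-0.157,0.195,0],[0,0.041,-0.157,0.195,0],[0,0.041,-0.157,0.195,0]]}}

```text
time: 13.7
position: [0.579, -0.0108, 0.2]
ee_rot: [-3.118, -0.383, 0.001]
wrist_force: [-0.1, 1.1, 0.0]
gripper_width: 0.003
```

```bash
python3 - <<'E'
from h import *
for n in ("scene","top"):
    p,d=env.capture(n); C=cloud(n,d)
    if n=="scene":
        cv2.imwrite("pics/s6.png",cv2.resize(p[130:330,200:450],None,fx=3,fy=3))
        for r in env.regions_of(n,"palm_knob")[:1]:
            P=C[r["region"]&(d>0)]; T=P[P[:,2]>.155]; print("knob",r["score"],T.mean(0),T.min(0),T.max(0))
        q=env.get_state()["position"]; u,v=map(int,proj(n,q+[0,0,.02])); print(u,v)
        for vv in range(v-10,v+8,2): print(vv,[tuple((C[vv,uu]*1000).round().astype(int).tolist()) for uu in range(u-8,u+13,4)])
    else: cv2.imwrite("pics/t6.png",cv2.resize(p[170:300,250:400],None,fx=4,fy=4))
E
```

```text
knob 0.84 [ 0.58243674 -0.00760376  0.16665394] [ 0.55497804 -0.03544053  0.15505046] [0.60556074 0.01604199 0.17193002]
294 213
203 [(592, -17, 254), (590, -11, 256), (589, -3, 260), (588, 4, 263), (606, 25, 291), (378, -127, -2)]
205 [(592, -17, 249), (590, -10, 251), (589, -3, 255), (587, 4, 257), (582, 8, 254), (386, -121, 1)]
207 [(592, -17, 244), (591, -10, 247), (588, -4, 249), (589, 5, 254), (581, 8, 249), (387, -121, -4)]
209 [(590, -19, 236), (589, -11, 240), (588, -4, 243), (587, 3, 247), (581, 7, 244), (395, -115, 0)]
211 [(593, -17, 235), (590, -11, 236), (588, -4, 239), (586, 3, 241), (580, 6, 237), (400, -112, 0)]
213 [(594, -16, 232), (590, -11, 231), (587, -5, 232), (589, 4, 239), (580, 6, 232), (405, -108, 0)]
215 [(593, -17, 225), (588, -13, 223), (586, -6, 225), (588, 4, 233), (1114, 389, 960), (409, -106, -1)]
217 [(436, -141, -4), (431, -134, -5), (589, -5, 224), (588, 3, 228), (419, -110, -1), (415, -102, 0)]
219 [(443, -135, 0), (438, -129, -1), (434, -121, 0), (426, -116, -4), (425, -106, 1), (418, -100, -3)]
```

View pics/s6.png

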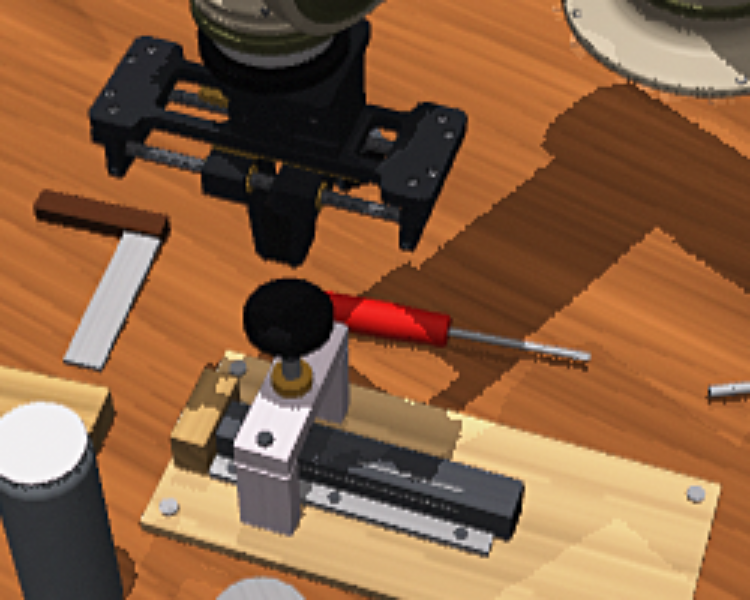

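The fingertips hang over the knob (tip at crop (285,262), knob at (288,315)), with measured tip z≈0.222 against 0.200 reported. The tube is still at the stop. I'll descend to contact and watch the force.

Call:
{"fn": "drive_tool", "kwargs": {"plan": [[0,0,0,-0.02,0],[0,0,0,-0.035,0],[0,0,0,-0.043,0],[0,0,0,-0.046,0],[0,0,0,-0.046,0]]}}

```text
time: 14.35
position: [0.5793, -0.011, 0.1544]
ee_rot: [3.118, 0.384, 0.0]
wrist_force: [0.0, 0.7, 0.5]
gripper_width: 0.006
```

Call:
{"fn": "drive_tool", "kwargs": {"plan": [[0,0,0,-0.002,0],[0,0,0,-0.004,0],[0,0,0,-0.004,0]]}}

```text
time: 14.65
position: [0.5793, -0.0114, 0.1503]
ee_rot: [3.118, 0.383, 0.0]
wrist_force: [-0.1, -0.2, 0.2]
gripper_width: 0.006
```

Call:
{"fn": "drive_tool", "kwargs": {"plan": [[0,0,0,-0.002,0],[0,0,0,-0.004,0],[0,0,0,-0.004,0]]}}

```text
time: 14.95
position: [0.5794, -0.0114, 0.1463]
ee_rot: [3.118, 0.384, 0.0]
wrist_force: [-0.3, 1.4, 2.1]
gripper_width: 0.0
```

Call:
{"fn": "drive_tool", "kwargs": {"plan": [[0,0,0,-0.002,0],[0,0,0,-0.004,0],[0,0,0,-0.004,0]]}}

```text
time: 15.25
position: [0.5794, -0.0114, 0.1422]
ee_rot: [3.118, 0.384, 0.0]
wrist_force: [-1.0, -0.6, 4.0]
gripper_width: 0.005
```

Call:
{"fn": "drive_tool", "kwargs": {"plan": [[0,0,0,-0.003,0],[0,0,0,-0.006,0],[0,0,0,-0.008,0],[0,0,0,-0.008,0]]}}

```text
time: 15.65
position: [0.5794, -0.0114, 0.1344]
ee_rot: [3.118, 0.384, 0.001]
wrist_force: [-1.2, -0.3, 9.1]
gripper_width: 0.005
```

Call:
{"fn": "drive_tool", "kwargs": {"plan": [[0,0,0,-0.002,0],[0,0,0,-0.003,0],[0,0,0,-0.003,0]]}}

```text
time: 15.95
position: [0.5794, -0.0114, 0.1319]
ee_rot: [3.118, 0.383, 0.001]
wrist_force: [-1.8, -0.1, 11.6]
gripper_width: 0.007
```

```bash
python3 - <<'E'
from h import *
f=[]
for k in range(4):
    p,d=env.capture("scene"); s=env.get_state(); f.append(s["wrist_force"])
print(np.mean(f,0),s["position"])
cv2.imwrite("pics/s7.png",cv2.resize(p[215:290,255:355],None,fx=8,fy=8,interpolation=cv2.INTER_CUBIC))
E
```

```text
[-2.84556759  0.28646867 10.56607712] [ 0.5794397  -0.0114238   0.13202873]
```

View pics/s7.png

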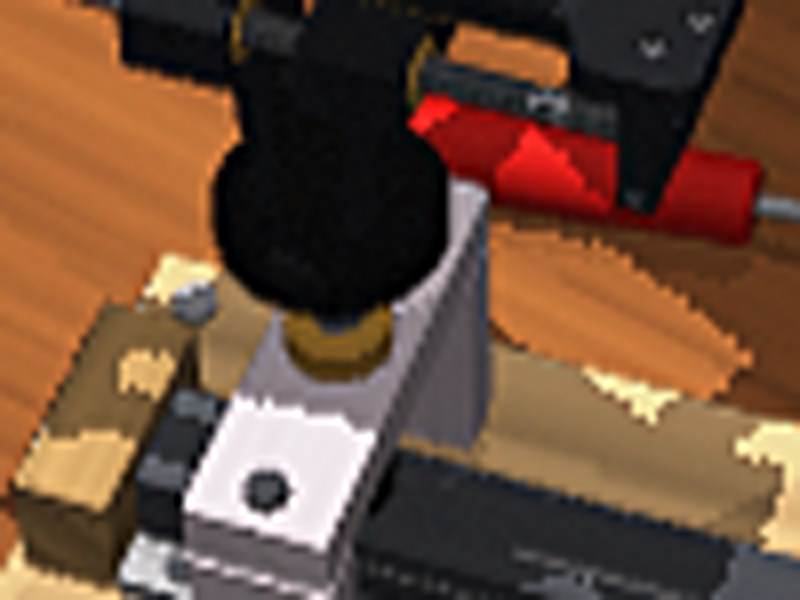

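Force of about 11 N means roughly 16.5 mm of travel, which matches contact at about 0.1485 reported. The wanted travel is 3.5 mm further.

Call:
{"fn": "drive_tool", "kwargs": {"plan": [[0,0,0,-0.002,0],[0,0,0,-0.0035,0],[0,0,0,-0.0035,0],[0,0,0,-0.0035,0],[0,0,0,-0.0035,0]]}}

```text
time: 16.65
position: [0.5795, -0.0114, 0.1289]
ee_rot: [3.117, 0.384, 0.002]
wrist_force: [-3.1, 0.6, 14.1]
gripper_width: 0.005
```

```bash
python3 - <<'E'
from h import *
f=[]
for n in ("scene",)*4+("top",):
    p,d=env.capture(n); s=env.get_state(); f.append(s["wrist_force"])
    C=cloud(n,d)
    if n=="scene": ps=p.copy(); Cs=C
print(np.mean(f,0),s["position"],s["time"])
cv2.imwrite("pics/s8.png",cv2.resize(ps[190:340,240:440],None,fx=4,fy=4,interpolation=cv2.INTER_CUBIC))
cv2.imwrite("pics/t8.png",cv2.resize(p[150:290,200:420],None,fx=3.5,fy=3.5,interpolation=cv2.INTER_CUBIC))
for r in env.regions_of("scene","palm_knob")[:2]:
    P=Cs[r["region"]]; print("knob",r["score"],r["rect"],np.percentile(P[:,2],[5,50,95]))
for r in env.regions_of("scene","tube_mid"):
    T=Cs[r["region"]]; T=T[abs(T[:,2]-.042)<.006]
    if len(T): print(r["rect"],cv2.minAreaRect(T[:,:2].astype(np.float32)))
E
```

```text
[-3.74467041  0.48870099 13.09502277] [ 0.57949067 -0.01142412  0.12889207] 16.9
knob 0.83 [296.1, 246.5, 26.5, 20.0] [0.1399189  0.14906071 0.15234493]
[322.5, 287.2, 107.8, 50.0] ((0.5660905838012695, 0.037421420216560364), (0.03341728821396828, 0.20204202830791473), 14.097877502441406)
```

View pics/s8.png

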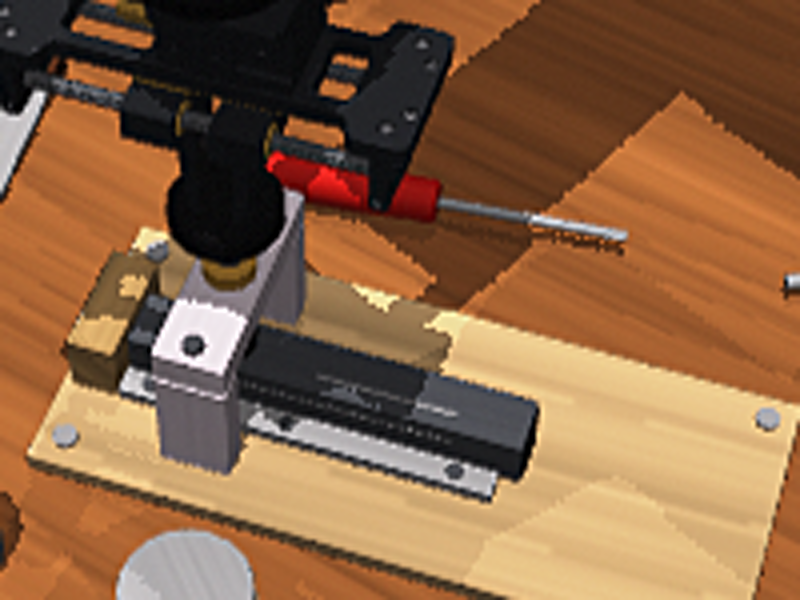

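Call:
{"fn": "drive_tool", "kwargs": {"plan": [[0,0,0,-0.0007,0],[0,0,0,-0.0007,0],[0,0,0,-0.0007,0],[0,0,0,-0.0007,0],[0,0,0,-0.0007,0]]}}

```text
time: 17.5
position: [0.5795, -0.0114, 0.1283]
ee_rot: [3.117, 0.384, 0.002]
wrist_force: [-4.2, 0.1, 14.6]
gripper_width: 0.002
```

```bash
python3 - <<'E'
from h import *
s=env.get_state(); print(s["position"],s["wrist_force"],s["time"]); print(env.job_done())
E
```

```text
[ 0.57947216 -0.01144554  0.1282553 ] [-4.19041476  0.1205481  14.63015287] 17.5
the job is handed in; nothing more can be done
None
```

The tube is against the stop and the knob is held down about 20 mm. I handed the job in at 17.5 s with the arm still pressing; no verdict was reported. I pushed the middle-sized tube along the guide with the fingers shut, then pressed the knob with the fingertips.

**What disagreed:** in the depth picture the real fingertips were about 20 mm higher than the reported TCP. Because of this my first push only skimmed over the tube's top. It did not measurably move the tube, and I corrected the height for every move after that.

**Last checks:**
- **Tube:** it met the stop with about 10 N, held for more than 0.4 s while the knob was up. In the picture taken just before the last 0.7 mm of pressing there is no visible gap, and its measured position is unchanged to within about 1 mm.
- **Knob:** the final force is 14.6 N. The force curve gives about 19.5 mm of travel and the tool height about 20 mm; the depth picture before the last 0.7 mm put the knob top near 0.15 m. A sideways force of about 4 N built up during the press.
- **Not seen directly:** the pad's contact with the tube and the dark ring on the stem were hidden, so the clamping is inferred from force and travel.
- **Other things on the bench:** none were touched as far as the pictures show, but I did not measure their positions at the end.

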